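Hold the frothing wand ready in the mug

TASK

Draw the frothing wand up out of its slanted sleeve, turn it straight up and down with the whisk lowermost, and hold it with the whisk well down inside the mug, touching neither the mug's bottom nor its sides. Leave the mug and the things around it standing where they are. The program finishes with the gripper still holding the wand there, at rest.

Things in the scene. Friction and masses are not known exactly. Their poses are not given: they have to be found in the camera images.
- wand: round battery frothing wand, 235 mm long, about 0.12 kg, loose. Origin on its axis at the whisk's underside; z runs from whisk to handle end. Along z (mm): flat whisk, diameter 21, 0 to 4; shaft, diameter 5, to 95; handle, diameter 29, 95 to 235, with a black collar, diameter 41, at 140 to 146. It starts leaning in the sleeve, whisk down, unclamped, its collar resting on the sleeve's mouth.
- wand_end (a point): centre of the handle's free upper end, on the wand's axis, 235 mm from the whisk's underside. The 89 mm of handle between collar and end are free to grip, from the end along the axis or from the side. The wand balances 130 mm from the whisk's underside
- stand: fixed steel stand of the wand: base plate 130 x 76 x 10 mm, a 12 mm post and a plain round sleeve, open at both ends, 40 mm long, 34 mm inner, 41 mm outer diameter. Origin on the worktop under the sleeve's centre. The sleeve's axis, and the wand in it, lean 0.70 rad (40 degrees) from vertical, upper end toward the stand's -x, which is roughly the robot's left.
- sleeve_mouth (a point): centre of the sleeve's upper mouth, 132 mm above the worktop. The wand comes out only upward along the sleeve's axis; 140 mm of it (lower handle, shaft, whisk) lie below this mouth
- mug: white mug with a handle, the only one, 89 mm high, 79 mm outer diameter, 114 mm with its handle, walls about 5 mm, inner floor 7 mm above the worktop, about 0.24 kg, loose. Origin on the worktop, 17 mm from the cup's axis: the cup's axis lies at +17 mm y of the mug, the handle points to its -y.
- mug_mouth (a point): centre of the mug's mouth on the cup's axis, level with the rim (89 mm above the worktop); z points up. The inner floor lies 82 mm below it.
- glass: bystander: clear tumbler, 77 mm diameter, 89 mm high, no handle; origin at the centre of its underside
- timer: bystander: round kitchen timer, 68 mm diameter, 53 mm high; origin at the centre of its underside
- mill: bystander: pepper mill, 60 mm diameter, 132 mm high, the tallest of the bystanders; origin at the centre of its underside. Mug, glass and mill stand in a row in any order; a tall cabinet (front at x = 0.62, y below -0.2) rises behind the row's right part

How it is judged (in metres and radians):
On the way:
1. the wand is drawn up out of the sleeve in the gripper, its whisk up at the sleeve's mouth (height (world z) of wand above 0.115 m and contact force between the fingers and wand above 1 N), for 0.1 s.
At the end, for the whole second after the job is handed in: Gripper holds the wand (over 1 N), at rest, handle up, within 0.17 rad of vertical; whisk underside within 25 mm of the cup's axis, 20 mm or more below the rim, 3 mm or more above the floor, touching neither mug nor stand. Mug, glass, timer, mill upright within 30 mm of their start (contact force between the fingers and wand above 1 N and angle between wand's own z axis and vertical below 0.17 rad and horizontal distance between wand and mug_mouth below 0.025 m and z of wand in the frame of mug_mouth between -0.079 and -0.02 m and height (world z) of wand above 0.01 m and contact force between wand and mug below 0.1 N and contact force between wand and stand below 0.1 N and linear speed of wand below 0.02 m/s and angular speed of wand below 0.2 rad/s and angle between each of mug, glass, timer, mill's own z axis and vertical below 0.1 rad and distance of each of mug, glass, timer, mill from where it was at the start of the episode below 0.03 m); the arm keeps its last pose, push and grip.
It fails at once if the mug is pushed more than 30 mm or tipped over (distance of mug from where it was at the start of the episode above 0.03 m or angle between mug's own z axis and vertical above 0.35 rad).
It fails at once if the glass is pushed more than 30 mm or tipped over (distance of glass from where it was at the start of the episode above 0.03 m or angle between glass's own z axis and vertical above 0.35 rad).
It fails at once if the timer is pushed more than 30 mm or tipped over (distance of timer from where it was at the start of the episode above 0.03 m or angle between timer's own z axis and vertical above 0.35 rad).
It fails at once if the mill is pushed more than 30 mm or tipped over (distance of mill from where it was at the start of the episode above 0.03 m or angle between mill's own z axis and vertical above 0.35 rad).
It also fails if it takes over 48 s, if anything falls off the work surface, if the arm or the gripper's body presses on something with over 40 N, if the wrist force passes 120 N, or if a joint passes its speed limit or range.

ROBOT

A 6-joint arm with a two-finger parallel gripper is mounted at the origin on a cart in front of the work surface, level with it; the furniture and walls round the work are solid. World frame = base frame: x ahead of the robot, y to its left, z up, the work surface at z = 0. Lengths are in mm, angles in degrees, forces in N, time in s.
With the tool pointing down it reaches from about 350 to 925 mm from the base axis. Payload 6.4 kg.
Tool frame: the origin (TCP) lies on the centre line of the jaws, within the pads' length; the fingertips stand 22 mm ahead of it and the grasp point (between the pads) lies 3 mm ahead of it; z points along the fingers, y is the line along which they close (so a half turn about z gives the same grasp; the last joint's range is limited). The gripper opens to 85 mm and grips with 20 to 120 N. Pads are 22 mm wide; open, the fingers measure 114 mm over their backs; the gripper's body (76 mm by 85 mm) begins 54 mm behind the grasp point. The pads swing forward as they close: fully open they stand 13 mm farther back than shut.
Start: joints at [-80.564, 14.043, 89.255, -0, 76.702, -9.975], TCP at [216.036, -613.06, 253.29] pointing down, gripper open.
Joint ranges: [-179.41, 179.41], [-58.25, 129.5], [7.25, 145.43], [-54.29, 234.29], [11.92, 165.04], [-157.13, 157.13]. Speed limits (degrees/s): [147.25, 147.25, 180, 180, 180, 180].

INTERFACE

Orientations are given as a 3x3 rotation matrix whose columns are the frame's x, y, z axes.
In Python, from plant import arm gives the robot as it stands.
- The arm moves only by the tool carry_out, never from a script. Its argument "plan" is a list of rows, each an object with "delta_pos": the shift along the tool's x, y, z normalised to -1 to 1, where 1 is 250 mm, a list of three; "delta_rot": the turn, a rotation vector about the tool's x, y, z normalised to -1 to 1, where 1 is pi/4 rad, a list of three; "hand": the closure, from -1 (fully open) to 1 (shut). In form: [{"delta_pos": [dx, dy, dz], "delta_rot": [wx, wy, wz], "hand": hand}, ...]. A call has 1 to 8 rows; each row is the pose to reach, as a shift and turn from the pose commanded when the call began, along the tool's axes at that moment; what a row does not reach only later rows make up. A row lasts 1/8 s, in which the tool goes at most 62.5 mm and 10.7 degrees, less where a joint would pass 70% of its speed; a pose out of reach is approached as far as the arm can. A call with a number of a shift or a turn outside -1 to 1 is refused whole. A call with a gripper value outside its range is refused whole. The fingers move at their own pace and stop on an object; the grip force is fixed at half the most. Time passes only in rows, so rows that repeat a pose let the fingers close. It gives the time, the measured TCP pose, the force, the opening and the grip force at its end, in the units of the state.
- arm.get_obs(): the state, without advancing time (a new reading comes with each control period).
- arm.snapshot(name): name is "scene" or "side" or "wrist"; returns (picture, depth): 480x640x3 uint8, blue, green, red; 480x640 float32, mm along the optical axis (not along the pixel's ray), 0 where there is no reading.
- arm.calibration(name): a dict with "vfov" (degrees; the focal length in pixels is half the picture's height over the tangent of half this angle, whatever the lens; pixels are square), "cx", "cy" (the principal point, pixels), "world_to_cam" (4x4, takes a point from world to camera coordinates); the wrist camera has in their place "hand_eye" (4x4, takes a point from camera to tool coordinates, whose origin is the TCP and whose axes are the flange's). Camera axes: x right, y down, z forward; pixel columns grow to the right and rows downward; lengths in mm; the calibration is good to about 2 mm. The wrist camera is an equidistant fisheye: a pixel r from the principal point sees the ray r / f radians off the axis. A picture is of the moment at which its call begins: read the wrist's pose just before it. calibration takes no time and is no camera call.
- arm.finish_job(): hands the job in; it is judged then, once.
The state is a dict: "clock": time; "joints": joint angles; "qvel": joint speeds; "tau": joint torques, N m; "ee_pos": TCP position; "ee_rot": TCP orientation; "wrist_force": force on the tool from outside, world axes, zero at the start; "torque": the same for the moment, N m; "gripper_width": finger opening in mm; "grip_force": force on a finger pad.
Only numpy, scipy, OpenCV 4.12 (cv2) and the standard library are available. Lean on these libraries where they do the work, as an engineer would, in place of code of your own. Each camera call takes 0.05 s, during which the arm holds its last target. There are 200 camera calls.

## Working session

There is one attempt and no reset: what is moved stays moved. The work goes in short steps, Python scripts to look and compute and a tool call to move; the robot and the scene stay as the last step left them, time stands still between calls to the robot, and variables do not carry over. Pictures are saved under pics/ and viewed, at most 10 in all, crops included, and the job is handed in when it is done.

Besides the shell and the picture viewer there is one more tool, called after "Request:" as name([rows], argument=value, ...), one row to a line, values as JSON. carry_out: Moves the arm, as the interface text tells. Its arguments: {"type":"object","properties":{"plan":{"type":"array","items":{"type":"object","properties":{"delta_pos":{"type":"array","items":{"type":"number"}},"delta_rot":{"type":"array","items":{"type":"number"}},"hand":{"type":"number"}}}}},"required":["plan"]}

```bash
mkdir -p pics; ls; cat > h.py <<'E'
import numpy as np, cv2
from plant import arm
def snap(n,f=None):
    p,d=arm.snapshot(n)
    if f: cv2.imwrite('pics/'+f,p)
    return p,d
def cloud(n,d):
    c=arm.calibration(n); f=240/np.tan(np.radians(c['vfov'])/2)
    v,u=np.mgrid[0:480,0:640]
    P=np.stack([(u-c['cx'])/f*d,(v-c['cy'])/f*d,d],-1)
    M=np.linalg.inv(np.array(c['world_to_cam']))
    return P@M[:3,:3].T+M[:3,3]
E
python3 - <<'E'
from h import *
o=arm.get_obs(); print(o)
for n in('scene','side'):
    p,d=snap(n,n+'1.png'); np.savez(''+n+'1.npz',p=p,d=d); print(arm.calibration(n),(d>0).mean())
E
```

```text
pics
{'clock': 0.0, 'joints': array([-8.05645984e+01,  1.40840384e+01,  8.93257886e+01, -1.44460187e-04,
        7.67028106e+01, -9.97571368e+00]), 'qvel': array([-0.07269388,  0.10521143,  0.03024779,  0.11878751, -0.15489461,
        0.01469537]), 'tau': array([-3.56563542e-04, -4.29509246e+01, -3.26126111e+01, -2.24779328e-04,
        5.40556575e-03,  3.96278551e-06]), 'ee_pos': array([ 215.93565963, -612.5265317 ,  252.17295768]), 'ee_rot': array([[ 9.43158063e-01,  3.32344344e-01, -3.24700738e-04],
       [ 3.32344330e-01, -9.43156131e-01,  1.93889764e-03],
       [ 3.38138172e-04, -1.93659939e-03, -9.99998068e-01]]), 'wrist_force': array([-0.28983543,  0.6348599 ,  0.58614852]), 'torque': array([-0.02905477, -0.01473208,  0.01018897]), 'grip_force': 0.0, 'gripper_width': 85.61095974720949}
{'vfov': 42.60832853914438, 'cx': 323.288774129721, 'cy': 244.2515068385052, 'world_to_cam': array([[-9.07814071e-01, -4.19352943e-01,  4.08914609e-03,
         4.53107560e+02],
       [-2.64581977e-01,  5.65146700e-01, -7.81412557e-01,
         3.34372077e+02],
       [ 3.25376688e-01, -7.10459229e-01, -6.24001357e-01,
         1.03521200e+03],
       [ 0.00000000e+00,  0.00000000e+00,  0.00000000e+00,
         1.00000000e+00]])} 0.995869140625
{'vfov': 46.466357332792604, 'cx': 324.7348462255153, 'cy': 238.11298189288777, 'world_to_cam': array([[-9.56583768e-01, -2.90959861e-01, -1.70251369e-02,
         5.26458080e+02],
       [-1.48067710e-01,  5.35452903e-01, -8.31484300e-01,
         2.60317798e+02],
       [ 2.51044715e-01, -7.92863511e-01, -5.55287316e-01,
         9.67943084e+02],
       [ 0.00000000e+00,  0.00000000e+00,  0.00000000e+00,
         1.00000000e+00]])} 0.996123046875
```

View pics/scene1.png

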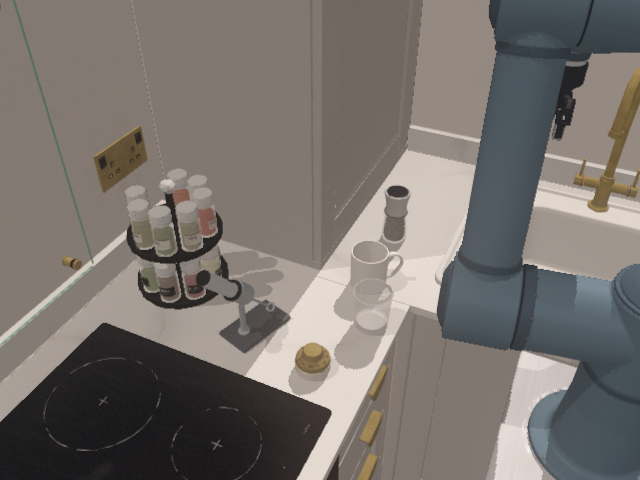

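View pics/side1.png

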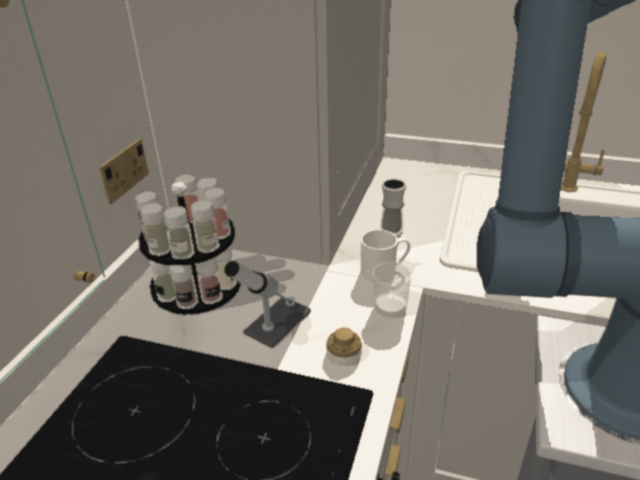

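The scene view shows the wand handle end at about (203,277), its collar near (233,290) and the sleeve near (245,295). The mug's mouth is at (370,252), the glass at (372,305), the mill at (396,215) and the timer at (312,360). The side view matches, with the wand end at (232,268), sleeve at (262,283) and mug mouth at (380,240). Next I'll measure from the depth data.

```bash
python3 - <<'E'
from h import *
np.set_printoptions(precision=0,suppress=True)
ims=[]
for n,(u,v) in (('scene',(170,250)),('side',(200,240))):
    z=np.load(n+'1.npz'); p,d=z['p'],z['d']; W=cloud(n,d)
    ims.append(cv2.resize(p[v:v+110,u:u+130],None,fx=3,fy=5 and 3,interpolation=cv2.INTER_NEAREST))
    for y in range(v+5,v+110,8):
        print(n,y,[ (x,*W[y,x].astype(int)) for x in range(u+10,u+110,8) if 0.02<W[y,x,2]/1000<0.4])
    # mug rim, others: points by height band
    for nm,(x0,x1,y0,y1),(h0,h1) in (('mug',(345,410,225,290),(80,95)),('glass',(350,412,260,330),(80,95)),('mill',(375,415,175,240),(120,140)),('timer',(290,365,320,380),(25,60))):
        Q=W[y0:y1,x0:x1].reshape(-1,3); Q=Q[(Q[:,2]>h0)&(Q[:,2]<h1)]
        if len(Q)>5:
            (c,r)=cv2.minEnclosingCircle(Q[:,:2].astype(np.float32)); print(n,nm,len(Q),np.round(c),round(r),Q.min(0),Q.max(0))
    Q=W[340:400,300:320].reshape(-1,3)
    print('table z',np.median(W[380:395,320:330,2]))
cv2.imwrite('pics/crop.png',np.hstack(ims))
E
```

```text
scene 255 [(180, np.int64(803), np.int64(10), np.int64(136)), (188, np.int64(781), np.int64(13), np.int64(146)), (196, np.int64(773), np.int64(0), np.int64(139)), (204, np.int64(786), np.int64(-40), np.int64(104)), (212, np.int64(771), np.int64(-47), np.int64(104)), (220, np.int64(796), np.int64(-107), np.int64(50))]
scene 263 [(180, np.int64(808), np.int64(9), np.int64(113)), (188, np.int64(792), np.int64(4), np.int64(114)), (196, np.int64(780), np.int64(-4), np.int64(112)), (204, np.int64(788), np.int64(-39), np.int64(83)), (212, np.int64(774), np.int64(-47), np.int64(82)), (220, np.int64(795), np.int64(-101), np.int64(32))]
scene 271 [(180, np.int64(850), np.int64(-33), np.int64(43)), (188, np.int64(789), np.int64(11), np.int64(100)), (196, np.int64(782), np.int64(-2), np.int64(92)), (204, np.int64(680), np.int64(98), np.int64(209)), (212, np.int64(774), np.int64(-44), np.int64(62)), (220, np.int64(768), np.int64(-62), np.int64(50)), (228, np.int64(769), np.int64(-91), np.int64(26))]
scene 279 [(188, np.int64(795), np.int64(8), np.int64(75)), (196, np.int64(688), np.int64(111), np
[... 4297 characters left out ...]
np.int64(38), np.int64(102))]
side 301 [(210, np.int64(790), np.int64(13), np.int64(26)), (218, np.int64(777), np.int64(5), np.int64(23)), (266, np.int64(653), np.int64(38), np.int64(78))]
side 309 [(266, np.int64(653), np.int64(41), np.int64(61))]
side 317 [(266, np.int64(654), np.int64(43), np.int64(41))]
side 325 [(266, np.int64(656), np.int64(43), np.int64(21))]
side 333 []
side 341 []
side 349 []
side mug 509 [ 469. -154.] 103 [ 403. -251.   80.] [530. -58.  91.]
side glass 281 [440. -98.] 41 [ 402. -139.   80.] [478. -58.  91.]
side mill 290 [ 496. -386.] 32 [ 466. -417.  120.] [ 524. -355.  133.]
side timer 779 [496.  58.] 33 [465.  28.  25.] [528.  89.  54.]
table z 3.923701524086198
```

View pics/crop.png

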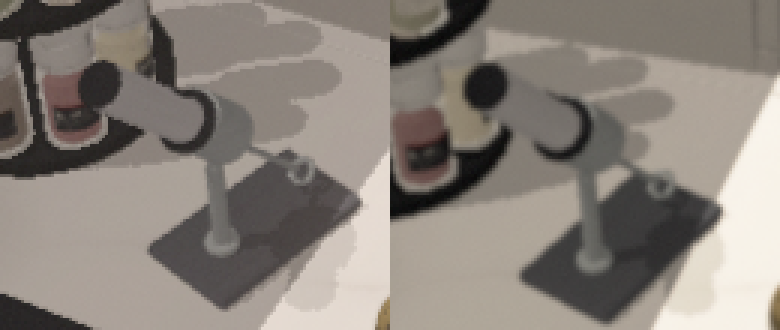

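The crops show the grey handle with its dark end cap, the black collar seated on the sleeve, and a thin shaft with the ring whisk over the base plate. Its right end is toward −y. Next I'll fit the handle cylinder and the mug circle.

```bash
cat >> h.py <<'E'
from scipy.optimize import least_squares
def axis(az,le=0.70): return np.array([np.sin(le)*np.cos(az),np.sin(le)*np.sin(az),np.cos(le)])
E
python3 - <<'E'
from h import *
np.set_printoptions(precision=3,suppress=True)
for n in('scene','side'):
    z=np.load(n+'1.npz'); W=cloud(n,z['d']); 
    g=np.ones((480,640),bool)
    Q=W.reshape(-1,3)
    Q=Q[(abs(Q[:,0]-665)<40)&(Q[:,1]>40)&(Q[:,1]<140)&(Q[:,2]>120)&(Q[:,2]<230)]
    # initial axis guess: end ~ (675,105,200)
    def model(p,Q):
        a=axis(p[2],p[3]); c=np.array([p[0],p[1],132.]); r=Q-c; t=r@a
        return t,np.linalg.norm(r-t[:,None]*a,axis=1)
    p=np.array([650,48,1.2,.7])
    for k in range(6):
        t,rad=model(p,Q); m=(t>14)&(t<90)&(abs(rad-14.5)<(15 if k==0 else 8 if k<3 else 4))
        S=Q[m]; s=least_squares(lambda p:np.r_[model(p,S)[1]-14.5,(p[3]-.7)*200],p,loss='soft_l1'); p=s.x
    t,rad=model(p,Q); near=rad<17
    print(n,m.sum(),p,'az deg',np.degrees(p[2]),'res',np.std(model(p,S)[1]-14.5),'tmax',np.sort(t[near])[-8:])
    col=(rad>17)&(rad<22)&(t>-10)&(t<20); print(' collar t',np.percentile(t[col],[5,25,50,75,95]))
    Q=W.reshape(-1,3); Q=Q[(Q[:,2]>84)&(Q[:,2]<93)&(Q[:,0]>400)&(Q[:,0]<560)&(Q[:,1]>-290)&(Q[:,1]<-138)]
    c=least_squares(lambda q:np.hypot(Q[:,0]-q[0],Q[:,1]-q[1])-37.5,[485,-190],loss='soft_l1',f_scale=3).x
    print(' mug',c,len(Q),Q.min(0),Q.max(0), 'res',np.percentile(np.hypot(*(Q[:,:2]-c).T),[5,50,95]))
    far=np.hypot(*(Q[:,:2]-c).T)>45; 
E
```

```text
scene 449 [661.088  49.982   1.266   0.704] az deg 72.52360513517073 res 1.072787429851124 tmax [95.619 95.641 95.94  96.033 96.092 96.223 96.293 97.727]
 collar t [-7.702 -2.223  2.658  4.409  7.4  ]
 mug [ 489.988 -212.115] 218 [ 435.126 -252.341   84.076] [ 529.689 -138.182   91.78 ] res [35.122 37.941 42.4  ]
side 434 [662.366  53.386   1.27    0.699] az deg 72.73786295771222 res 0.9106822539548466 tmax [93.457 93.648 93.677 93.71  93.72  93.765 93.811 94.295]
 collar t [-9.03  -2.815  0.176  2.193  4.328]
 mug [ 490.832 -210.149] 136 [ 451.019 -250.703   84.064] [ 530.099 -169.417   89.534] res [34.723 37.743 40.402]
```

```bash
cat >> h.py <<'E'
from scipy.spatial.transform import Rotation as R
MO=np.array([661.7,51.7,132.]); AZ=np.radians(72.6); A=axis(AZ); MUG=np.array([490.4,-211.1,89.])
def fk(q): return (R.from_euler('z',q[0],degrees=True)*R.from_euler('y',q[1]+q[2],degrees=True)*R.from_euler('z',q[3],degrees=True)*R.from_euler('y',q[4],degrees=True)*R.from_euler('z',q[5]+90,degrees=True)).as_matrix()
def Rtool(z,y):
    y=y-z*(y@z); y/=np.linalg.norm(y); return np.c_[np.cross(y,z),y,z]
def rel(p,Rt,o=None):
    o=o or arm.get_obs(); Rc=o['ee_rot']
    return np.round(Rc.T@(np.array(p)-o['ee_pos'])/250,3), np.round((R.from_matrix(Rc.T@Rt)).as_rotvec()/(np.pi/4),3)
E
python3 - <<'E'
from h import *
np.set_printoptions(precision=3,suppress=True)
o=arm.get_obs(); print(fk(o['joints'])-o['ee_rot'])
h=np.array([-np.sin(AZ),np.cos(AZ),0]); v=np.cross(A,h)
for nm,y in(('h',h),('-h',-h),('v',v),('-v',-v)):
    Rt=Rtool(-A,y); print(nm)
    for q1,th in((13,100),(20,110),(15,85)):
        M=(R.from_euler('z',q1,degrees=True)*R.from_euler('y',th,degrees=True)).inv()*R.from_matrix(Rt)*R.from_euler('z',-90,degrees=True)
        print(q1,th,M.as_euler('ZYZ',degrees=True))
W=np.concatenate([cloud(n,np.load(n+'1.npz')['d']).reshape(-1,3) for n in('scene','side')])
W=W[(W[:,2]>5)&(W[:,0]>500)]
r=W-MO;t=r@A;rad=np.linalg.norm(r-t[:,None]*A,axis=1)
for a,b in((100,120),(120,160),(160,200),(200,250),(250,300),(300,400)):
    m=(t>a)&(t<b)&(rad>22); i=np.argmin(np.where(m,rad,1e9)); print(a,b,rad[i],W[i])
k=(W[:,0]>690)&(W[:,0]<880)&(abs(W[:,1])<100)&(W[:,2]<600); print('rack',W[k].min(0),W[k].max(0),np.percentile(W[k],99,axis=0))
E
```

```text
[[-0. -0. -0.]
 [-0. -0.  0.]
 [-0. -0.  0.]]
h
13 100 [ -34.455  100.849 -149.868]
20 110 [ -30.976   96.09  -138.655]
15 85 [ -36.621  114.239 -157.284]
-h
13 100 [-34.455 100.849  30.132]
20 110 [-30.976  96.09   41.345]
15 85 [-36.621 114.239  22.716]
v
13 100 [-34.455 100.849 120.132]
20 110 [-30.976  96.09  131.345]
15 85 [-36.621 114.239 112.716]
-v
13 100 [-34.455 100.849 -59.868]
20 110 [-30.976  96.09  -48.655]
15 85 [-36.621 114.239 -67.284]
100 120 163.21152031634503 [822.97   36.959 234.248]
120 160 312.32447872070884 [991.509  60.268 242.835]
160 200 312.4204421675618 [992.255  62.052 249.652]
200 250 313.12348543535717 [1017.03   173.008  271.771]
250 300 304.4419039345274 [1017.589  213.543  303.881]
300 400 300.04190172535124 [1016.363  187.589  355.005]
rack [690.011 -99.936   5.104] [879.999  98.179 262.524] [878.569  51.4   254.525]
```

```bash
python3 - <<'E'
from h import *
o=arm.get_obs(); D=np.array([0,0,-1.]); y=np.array([np.sin(AZ),-np.cos(AZ),0])
print(rel([310,-420,420],o['ee_rot']), rel([330,-370,420],Rtool(D,y)))
E
```

```text
(array([ 0.611, -0.603, -0.67 ]), array([0., 0., 0.])) (array([ 0.753, -0.765, -0.669]), array([-2.000e-03, -1.000e-03, -1.182e+00]))
```

Request:
carry_out([
  {"delta_pos": [0.1,-0.1,-0.25],"delta_rot": [0,0,-0.1],"hand": -1},
  {"delta_pos": [0.2,-0.2,-0.45],"delta_rot": [0,0,-0.3],"hand": -1},
  {"delta_pos": [0.35,-0.35,-0.6],"delta_rot": [0,0,-0.5],"hand": -1},
  {"delta_pos": [0.5,-0.5,-0.67],"delta_rot": [0,0,-0.7],"hand": -1},
  {"delta_pos": [0.63,-0.63,-0.67],"delta_rot": [0,0,-0.9],"hand": -1},
  {"delta_pos": [0.75,-0.76,-0.67],"delta_rot": [0,0,-1],"hand": -1},
  {"delta_pos": [0.75,-0.76,-0.67],"delta_rot": [0,0,-1],"hand": -1},
])

```text
clock: 0.98
ee_pos: [330.6, -369.5, 421.0]
ee_rot: [[0.429, 0.903, 0.0], [0.903, -0.429, -0.001], [-0.0, 0.001, -1.0]]
wrist_force: [-0.1, -1.1, -0.2]
gripper_width: 85.6
grip_force: 0.0
```

```bash
python3 - <<'E'
from h import *
o=arm.get_obs(); D=np.array([0,0,-1.]); y=np.array([np.sin(AZ),-np.cos(AZ),0])
print(o['joints'],o['ee_pos'],rel([480,-130,430],Rtool(D,y)), rel([560,50,430],Rtool(D,y)))
E
```

```text
[-6.13103381e+01 -1.22581434e+01  9.86736732e+01  9.30029764e-03
  9.35433872e+01 -3.59227283e+01] [ 330.61470994 -369.50905769  421.0199026 ] (array([ 1.122,  0.129, -0.036]), array([ 0.001,  0.   , -0.177])) (array([ 1.909,  0.11 , -0.036]), array([ 0.001,  0.   , -0.177]))
```

Request:
carry_out([
  {"delta_pos": [0.22,0,-0.05],"delta_rot": [0,0,-0.1],"hand": -1},
  {"delta_pos": [0.44,0.05,-0.1],"delta_rot": [0,0,-0.18],"hand": -1},
  {"delta_pos": [0.66,0.1,-0.1],"delta_rot": [0,0,-0.18],"hand": -1},
  {"delta_pos": [0.85,0.12,-0.1],"delta_rot": [0,0,-0.18],"hand": -1},
  {"delta_pos": [1,0.12,-0.1],"delta_rot": [0,0,-0.18],"hand": -1},
  {"delta_pos": [1,0.12,-0.1],"delta_rot": [0,0,-0.18],"hand": -1},
])

```text
clock: 1.72
ee_pos: [465.5, -158.2, 445.3]
ee_rot: [[0.298, 0.954, -0.001], [0.954, -0.298, 0.0], [0.0, -0.001, -1.0]]
wrist_force: [0.4, -0.6, -0.2]
gripper_width: 85.6
grip_force: 0.0
```

```bash
python3 - <<'E'
from h import *
o=arm.get_obs(); y=np.array([np.sin(AZ),-np.cos(AZ),0])
print(o['joints'],o['ee_pos'],rel([600,50,420],Rtool(-A,y)), rel(MO+190*A,Rtool(-A,y)))
E
```

```text
[-3.20072356e+01 -1.29233080e+01  9.68000767e+01 -9.13696248e-03
  9.61694925e+01 -1.46522170e+01] [ 465.45597666 -158.18835926  445.31667412] (array([0.955, 0.265, 0.101]), array([-0.001, -0.891,  0.001])) (array([1.525, 0.5  , 0.672]), array([-0.001, -0.891,  0.001]))
```

Request:
carry_out([
  {"delta_pos": [0.2,0.05,0],"delta_rot": [0,-0.1,0],"hand": -1},
  {"delta_pos": [0.4,0.1,0],"delta_rot": [0,-0.25,0],"hand": -1},
  {"delta_pos": [0.6,0.16,0],"delta_rot": [0,-0.45,0],"hand": -1},
  {"delta_pos": [0.8,0.22,0],"delta_rot": [0,-0.65,0],"hand": -1},
  {"delta_pos": [1,0.3,0],"delta_rot": [0,-0.8,0],"hand": -1},
  {"delta_pos": [1,0.35,0],"delta_rot": [0,-0.89,0],"hand": -1},
  {"delta_pos": [1,0.4,0],"delta_rot": [0,-0.89,0],"hand": -1},
])

```text
clock: 2.6
ee_pos: [636.4, 48.8, 443.5]
ee_rot: [[0.228, 0.954, -0.196], [0.73, -0.301, -0.614], [-0.644, -0.003, -0.765]]
wrist_force: [-0.8, -0.0, 0.3]
gripper_width: 85.5
grip_force: 0.0
```

```bash
python3 - <<'E'
from h import *
o=arm.get_obs(); y=np.array([np.sin(AZ),-np.cos(AZ),0])
print(o['joints'],o['ee_pos'], rel(MO+170*A,Rtool(-A,y)))
E
```

```text
[  6.51736582  17.88729093  70.67954656 -37.77436767 106.47612345
  17.7950119 ] [636.36352458  48.75060586 443.46152446] (array([0.834, 0.095, 0.246]), array([-0.005,  0.   ,  0.001]))
```

Request:
carry_out([
  {"delta_pos": [0.2,0.03,0],"delta_rot": [-0.005,0,0],"hand": -1},
  {"delta_pos": [0.4,0.06,0],"delta_rot": [-0.005,0,0],"hand": -1},
  {"delta_pos": [0.6,0.095,0],"delta_rot": [-0.005,0,0],"hand": -1},
  {"delta_pos": [0.834,0.095,0],"delta_rot": [-0.005,0,0],"hand": -1},
  {"delta_pos": [0.834,0.095,0.12],"delta_rot": [-0.005,0,0],"hand": -1},
  {"delta_pos": [0.834,0.095,0.246],"delta_rot": [-0.005,0,0],"hand": -1},
  {"delta_pos": [0.834,0.095,0.246],"delta_rot": [-0.005,0,0],"hand": -1},
])

```text
clock: 3.48
ee_pos: [693.6, 153.4, 262.6]
ee_rot: [[0.231, 0.953, -0.195], [0.729, -0.302, -0.614], [-0.644, -0.001, -0.765]]
wrist_force: [-0.7, 1.2, 0.8]
gripper_width: 85.5
grip_force: 0.0
```

```bash
python3 - <<'E'
from h import *
np.set_printoptions(precision=2,suppress=True)
o=arm.get_obs(); y=np.array([np.sin(AZ),-np.cos(AZ),0])
print(o['joints'],o['ee_pos'], rel(MO+68*A,Rtool(-A,y)))
c=arm.calibration('wrist'); print(c)
p,d=snap('wrist','w1.png')
# predicted pixels of wand end centre and mouth
f=240/np.tan(np.radians(c['vfov'])/2); Hi=np.linalg.inv(c['hand_eye'])
for P in(MO+95*A,MO+40*A):
    t=o['ee_rot'].T@(P-o['ee_pos']); q=Hi[:3,:3]@t+Hi[:3,3]; th=np.arccos(q[2]/np.linalg.norm(q)); n=q[:2]/np.linalg.norm(q[:2])
    print(c['cx']+f*th*n[0],c['cy']+f*th*n[1],q)
E
```

```text
[ 13.69  35.37  65.85 -34.02 100.37  31.54] [693.65 153.37 262.63] (array([0.01, 0.  , 0.4 ]), array([-0.,  0., -0.]))
{'vfov': 65.70646984690485, 'cx': 320.528191730444, 'cy': 241.2786159959812, 'hand_eye': array([[  -0.  ,   -0.97,   -0.26,   66.02],
       [   1.  ,   -0.  ,   -0.  ,   -0.79],
       [   0.  ,   -0.26,    0.97, -120.07],
       [   0.  ,    0.  ,    0.  ,    1.  ]])}
322.56184384759155 261.42142358965583 [  1.11  11.04 203.43]
322.426400744208 236.6101652713729 [  1.31  -3.22 256.55]
```

View pics/w1.png

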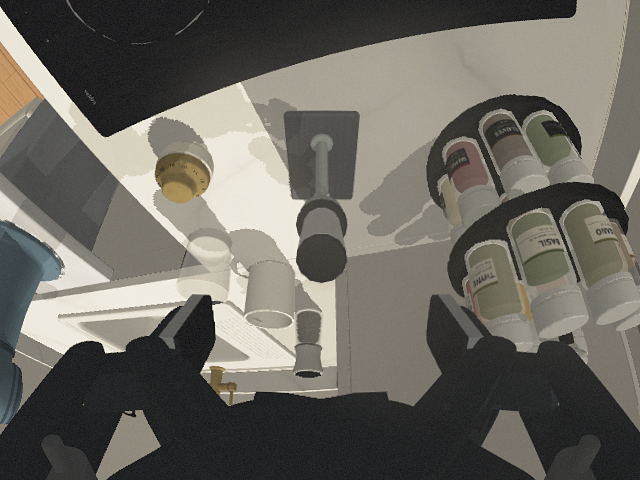

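The wrist view shows the wand's dark end disc at about (322,256), centred between the fingers at (195,310) and (445,310). It was predicted at (322,261), so they agree to about 3 mm. I'll advance and grip.

Request:
carry_out([
  {"delta_pos": [0.014,0,0.12],"delta_rot": [0,0,0],"hand": -1},
  {"delta_pos": [0.014,0,0.24],"delta_rot": [0,0,0],"hand": -1},
  {"delta_pos": [0.014,0,0.34],"delta_rot": [0,0,0],"hand": -1},
  {"delta_pos": [0.014,0,0.4],"delta_rot": [0,0,0],"hand": -1},
  {"delta_pos": [0.014,0,0.4],"delta_rot": [0,0,0],"hand": -1},
  {"delta_pos": [0.014,0,0.4],"delta_rot": [0,0,0],"hand": -0.5},
])

```text
clock: 4.28
ee_pos: [676.8, 98.3, 187.4]
ee_rot: [[0.232, 0.955, -0.187], [0.73, -0.298, -0.615], [-0.642, 0.005, -0.766]]
wrist_force: [-0.1, 1.0, -0.1]
gripper_width: 69.8
grip_force: 0.0
```

Request:
carry_out([
  {"delta_pos": [0,0,0],"delta_rot": [0,0,0],"hand": 1},
  {"delta_pos": [0,0,0],"delta_rot": [0,0,0],"hand": 1},
  {"delta_pos": [0,0,0],"delta_rot": [0,0,0],"hand": 1},
  {"delta_pos": [0,0,0],"delta_rot": [0,0,0],"hand": 1},
  {"delta_pos": [0,0,0],"delta_rot": [0,0,0],"hand": 1},
  {"delta_pos": [0,0,0],"delta_rot": [0,0,0],"hand": 1},
])

```text
clock: 5.03
ee_pos: [676.2, 98.2, 186.4]
ee_rot: [[0.231, 0.955, -0.188], [0.73, -0.298, -0.615], [-0.643, 0.004, -0.766]]
wrist_force: [1.6, 4.7, 4.4]
gripper_width: 28.0
grip_force: 58.8
```

Request:
carry_out([
  {"delta_pos": [0,0,-0.04],"delta_rot": [0,0,0],"hand": 1},
  {"delta_pos": [0,0,-0.12],"delta_rot": [0,0,0],"hand": 1},
  {"delta_pos": [0,0,-0.2],"delta_rot": [0,0,0],"hand": 1},
  {"delta_pos": [0,0,-0.28],"delta_rot": [0,0,0],"hand": 1},
  {"delta_pos": [0,0,-0.36],"delta_rot": [0,0,0],"hand": 1},
  {"delta_pos": [0,0,-0.44],"delta_rot": [0,0,0],"hand": 1},
  {"delta_pos": [0,0,-0.52],"delta_rot": [0,0,0],"hand": 1},
  {"delta_pos": [0,0,-0.6],"delta_rot": [0,0,0],"hand": 1},
])

```text
clock: 6.02
ee_pos: [704.4, 191.1, 301.7]
ee_rot: [[0.23, 0.955, -0.189], [0.73, -0.298, -0.615], [-0.643, 0.003, -0.766]]
wrist_force: [0.3, -0.4, -1.6]
gripper_width: 27.7
grip_force: 59.1
```

Request:
carry_out([
  {"delta_pos": [0,0,-0.06],"delta_rot": [0,0,0],"hand": 1},
  {"delta_pos": [0,0,-0.12],"delta_rot": [0,0,0],"hand": 1},
  {"delta_pos": [0,0,-0.18],"delta_rot": [0,0,0],"hand": 1},
  {"delta_pos": [0,0,-0.18],"delta_rot": [0,0,0],"hand": 1},
])

```text
clock: 6.52
ee_pos: [713.2, 218.4, 336.3]
ee_rot: [[0.231, 0.955, -0.188], [0.731, -0.298, -0.615], [-0.643, 0.005, -0.766]]
wrist_force: [0.3, 0.4, -0.9]
gripper_width: 28.0
grip_force: 59.1
```

```bash
python3 - <<'E'
from h import *
np.set_printoptions(precision=2,suppress=True)
o=arm.get_obs(); print(o['joints'],o['ee_pos'],o['grip_force'],o['gripper_width'],o['wrist_force'])
p,d=snap('side'); p2,_=snap('scene')
cv2.imwrite('pics/s2.png',np.hstack([cv2.resize(p[80:380,140:440],(400,400)),cv2.resize(p2[80:380,110:410],(400,400))]))
y=np.array([np.sin(AZ),-np.cos(AZ),0])
D=np.array([0,0,-1.])
print(rel(o['ee_pos']+[-30,-30,150],Rtool(D,y)),'whisk z if no slip',o['ee_pos'][2]-208*A[2])
E
```

```text
[ 17.79  39.08  52.84 -34.15 109.92  29.6 ] [713.16 218.44 336.25] 59.14389029145241 28.04606898846746 [ 0.32  0.4  -0.87]
(array([-0.5 , -0.08, -0.37]), array([0.  , 0.89, 0.  ])) whisk z if no slip 177.16349156350046
```

View pics/s2.png

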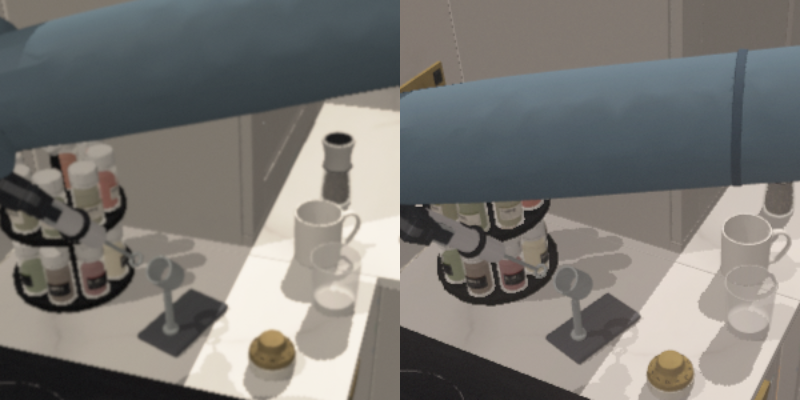

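The views show the wand clear of the sleeve (side crop: sleeve at (165,270), whisk at about (135,258)). The mug, glass and timer haven't moved. Next I'll turn it upright while lifting.

```bash
python3 - <<'E'
from h import *
y=np.array([np.sin(AZ),-np.cos(AZ),0])
D=np.array([0,0,-1.])
print(rel([640,170,460],Rtool(D,y)))
E
```

```text
(array([-0.529, -0.22 , -0.211]), array([0.003, 0.89 , 0.   ]))
```

Request:
carry_out([
  {"delta_pos": [-0.07,-0.03,-0.05],"delta_rot": [0,0.08,0],"hand": 1},
  {"delta_pos": [-0.16,-0.07,-0.1],"delta_rot": [0,0.2,0],"hand": 1},
  {"delta_pos": [-0.25,-0.11,-0.14],"delta_rot": [0,0.35,0],"hand": 1},
  {"delta_pos": [-0.34,-0.14,-0.18],"delta_rot": [0,0.5,0],"hand": 1},
  {"delta_pos": [-0.42,-0.18,-0.21],"delta_rot": [0,0.65,0],"hand": 1},
  {"delta_pos": [-0.49,-0.21,-0.21],"delta_rot": [0,0.78,0],"hand": 1},
  {"delta_pos": [-0.53,-0.22,-0.21],"delta_rot": [0.003,0.87,0],"hand": 1},
  {"delta_pos": [-0.53,-0.22,-0.21],"delta_rot": [0.003,0.89,0],"hand": 1},
])

```text
clock: 7.62
ee_pos: [639.4, 168.2, 460.8]
ee_rot: [[0.301, 0.954, 0.001], [0.954, -0.301, -0.0], [0.0, 0.002, -1.0]]
wrist_force: [0.1, 0.2, -1.3]
gripper_width: 27.8
grip_force: 59.3
```

```bash
python3 - <<'E'
from h import *
y=np.array([np.sin(AZ),-np.cos(AZ),0])
D=np.array([0,0,-1.]);o=arm.get_obs();print(o['joints'])
print(rel([555,-20,460],Rtool(D,y)),rel([490,-211,460],Rtool(D,y)))
E
```

```text
[ 4.94833233e+00  1.07926374e+01  7.18531661e+01 -3.33101005e-02
  9.72732940e+01  2.24517316e+01]
(array([-0.82 , -0.095,  0.003]), array([ 0.002, -0.   , -0.002])) (array([-1.626, -0.114,  0.003]), array([ 0.002, -0.   , -0.002]))
```

Request:
carry_out([
  {"delta_pos": [-0.08,-0.02,0],"delta_rot": [0,0,0],"hand": 1},
  {"delta_pos": [-0.22,-0.04,0],"delta_rot": [0,0,0],"hand": 1},
  {"delta_pos": [-0.38,-0.06,0],"delta_rot": [0,0,0],"hand": 1},
  {"delta_pos": [-0.54,-0.08,0],"delta_rot": [0,0,0],"hand": 1},
  {"delta_pos": [-0.68,-0.09,0],"delta_rot": [0,0,0],"hand": 1},
  {"delta_pos": [-0.78,-0.1,0],"delta_rot": [0,0,0],"hand": 1},
  {"delta_pos": [-0.8,-0.1,0],"delta_rot": [0,0,0],"hand": 1},
])

```text
clock: 8.5
ee_pos: [555.9, -14.5, 459.3]
ee_rot: [[0.3, 0.954, -0.001], [0.954, -0.3, -0.0], [-0.001, -0.001, -1.0]]
wrist_force: [1.3, 0.1, -0.3]
gripper_width: 27.9
grip_force: 59.3
```

Request:
carry_out([
  {"delta_pos": [-0.08,0,0],"delta_rot": [0,0,0],"hand": 1},
  {"delta_pos": [-0.22,0,0],"delta_rot": [0,0,0],"hand": 1},
  {"delta_pos": [-0.38,-0.01,0],"delta_rot": [0,0,0],"hand": 1},
  {"delta_pos": [-0.54,-0.01,0],"delta_rot": [0,0,0],"hand": 1},
  {"delta_pos": [-0.68,-0.01,0],"delta_rot": [0,0,0],"hand": 1},
  {"delta_pos": [-0.78,-0.01,0],"delta_rot": [0,0,0],"hand": 1},
  {"delta_pos": [-0.82,-0.01,0],"delta_rot": [0,0,0],"hand": 1},
  {"delta_pos": [-0.82,-0.01,0],"delta_rot": [0,0,0],"hand": 1},
])

```text
clock: 9.5
ee_pos: [492.5, -208.8, 460.0]
ee_rot: [[0.299, 0.954, 0.0], [0.954, -0.299, 0.0], [0.0, 0.0, -1.0]]
wrist_force: [-0.2, 0.0, -0.6]
gripper_width: 27.8
grip_force: 59.3
```

```bash
python3 - <<'E'
from h import *
np.set_printoptions(precision=2,suppress=True)
o=arm.get_obs(); print(o['joints'],o['ee_pos'])
p,d=snap('side'); p2,d2=snap('scene')
np.savez('side3.npz',p=p,d=d); np.savez('scene3.npz',p=p2,d=d2)
cv2.imwrite('pics/s3.png',np.hstack([cv2.resize(p[50:330,270:480],(396,528)),cv2.resize(p2[50:330,260:470],(396,528))]))
E
```

```text
[-35.13  -6.8   89.98   0.03  96.82 -17.72] [ 492.55 -208.75  460.02]
```

View pics/s3.png

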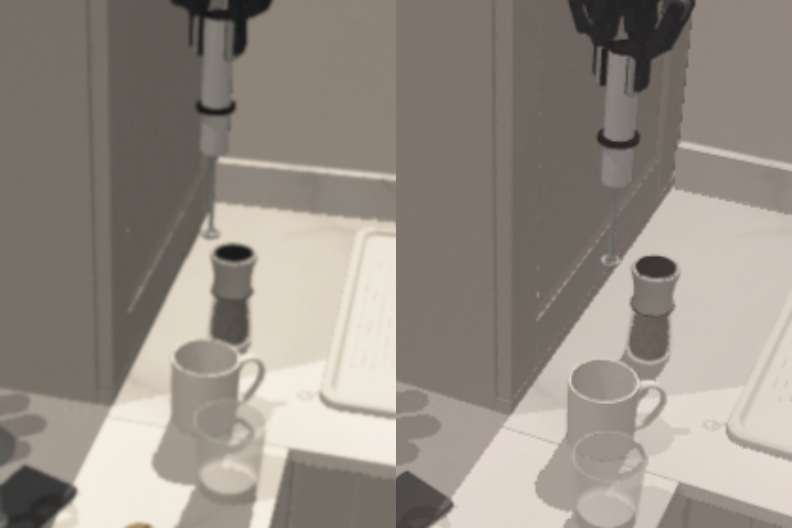

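Side (left) and scene (right) crops show the wand hanging almost upright above the mug. The whisk is at (210,235) and (611,260), and the mug mouth at (205,360) and (603,380). I'll fit the handle axis and find the whisk by two-view rays before lowering.

```bash
python3 - <<'E'
from h import *
np.set_printoptions(precision=2,suppress=True)
o=arm.get_obs(); T=o['ee_pos']
px={'side':(270+210*210/396,50+235*280/528),'scene':(260+(611-396)*210/396,50+260*280/528)}
L=[]
for n in('side','scene'):
    W=cloud(n,np.load(n+'3.npz')['d']).reshape(-1,3)
    Q=W[(np.hypot(W[:,0]-T[0],W[:,1]-T[1])<45)&(W[:,2]>335)&(W[:,2]<435)]
    def mod(p,Q):
        a=np.array([p[2],p[3],1]);a/=np.linalg.norm(a);r=Q-np.array([p[0],p[1],390.]);return np.linalg.norm(r-(r@a)[:,None]*a,axis=1)
    lo=Q[(Q[:,2]<375)|(Q[:,2]>403)]
    p=np.array([T[0],T[1],0,0])
    S=Q[(mod(p,Q)<17.5)]
    for k in range(4):
        p=least_squares(lambda p:mod(p,S)-14.5,p,loss='soft_l1').x; S=Q[abs(mod(p,Q)-14.5)<3]
    big=Q[mod(p,Q)>18.5]
    print(n,len(S),'tilt',p[2:],'axis at 390',p[:2],'whisk pred',p[:2]+p[2:]*(T[2]-208-390),'collar z',np.percentile(big[:,2],[5,50,95]),'handle bottom z',S[:,2].min())
    c=arm.calibration(n); f=240/np.tan(np.radians(c['vfov'])/2); M=np.linalg.inv(c['world_to_cam'])
    u,v=px[n]; L.append((M[:3,3],M[:3,:3]@np.array([(u-c['cx'])/f,(v-c['cy'])/f,1])))
    o_,dv=L[-1]; print(' whisk ray at z=252',o_+dv*(252-o_[2])/dv[2])
E
```

```text
side 698 tilt [-0.   -0.01] axis at 390 [ 491.98 -210.98] whisk pred [ 492.16 -210.24] collar z [383.81 387.36 389.87] handle bottom z 338.35082058001205
 whisk ray at z=252 [ 487.97 -194.15  252.  ]
scene 676 tilt [-0. -0.] axis at 390 [ 491.28 -211.84] whisk pred [ 491.8  -211.77] collar z [385.69 389.36 392.97] handle bottom z 339.63685290116473
 whisk ray at z=252 [ 488.19 -206.49  252.  ]
```

Request:
carry_out([
  {"delta_pos": [0,-0.006,0.08],"delta_rot": [0,0,0],"hand": 1},
  {"delta_pos": [0,-0.006,0.2],"delta_rot": [0,0,0],"hand": 1},
  {"delta_pos": [0,-0.006,0.32],"delta_rot": [0,0,0],"hand": 1},
  {"delta_pos": [0,-0.006,0.44],"delta_rot": [0,0,0],"hand": 1},
  {"delta_pos": [0,-0.006,0.52],"delta_rot": [0,0,0],"hand": 1},
  {"delta_pos": [0,-0.006,0.54],"delta_rot": [0,0,0],"hand": 1},
  {"delta_pos": [0,-0.006,0.54],"delta_rot": [0,0,0],"hand": 1},
])

```text
clock: 10.48
ee_pos: [491.5, -208.2, 326.0]
ee_rot: [[0.298, 0.954, 0.002], [0.954, -0.298, -0.001], [-0.0, 0.002, -1.0]]
wrist_force: [0.2, 0.1, 0.2]
gripper_width: 27.6
grip_force: 59.3
```

Request:
carry_out([
  {"delta_pos": [0,0,0.04],"delta_rot": [0,0,0],"hand": 1},
  {"delta_pos": [0,0,0.1],"delta_rot": [0,0,0],"hand": 1},
  {"delta_pos": [0,0,0.16],"delta_rot": [0,0,0],"hand": 1},
  {"delta_pos": [0,0,0.22],"delta_rot": [0,0,0],"hand": 1},
  {"delta_pos": [0,0,0.27],"delta_rot": [0,0,0],"hand": 1},
  {"delta_pos": [0,0,0.29],"delta_rot": [0,0,0],"hand": 1},
  {"delta_pos": [0,0,0.29],"delta_rot": [0,0,0],"hand": 1},
  {"delta_pos": [0,0,0.29],"delta_rot": [0,0,0],"hand": 1},
])

```text
clock: 11.48
ee_pos: [491.6, -208.5, 253.5]
ee_rot: [[0.299, 0.954, 0.002], [0.954, -0.299, -0.001], [-0.0, 0.002, -1.0]]
wrist_force: [0.3, 0.2, -1.3]
gripper_width: 27.4
grip_force: 59.3
```

Request:
carry_out([
  {"delta_pos": [0,0,0],"delta_rot": [0,0,0],"hand": 1},
  {"delta_pos": [0,0,0],"delta_rot": [0,0,0],"hand": 1},
  {"delta_pos": [0,0,0],"delta_rot": [0,0,0],"hand": 1},
  {"delta_pos": [0,0,0],"delta_rot": [0,0,0],"hand": 1},
])

```text
clock: 11.98
ee_pos: [491.2, -208.3, 252.8]
ee_rot: [[0.299, 0.954, 0.001], [0.954, -0.299, -0.0], [-0.0, 0.001, -1.0]]
wrist_force: [-0.4, -0.4, -0.6]
gripper_width: 27.9
grip_force: 59.3
```

```bash
python3 - <<'E'
from h import *
np.set_printoptions(precision=2,suppress=True)
o=arm.get_obs(); T=o['ee_pos'];print(T,o['qvel'],o['wrist_force'],o['grip_force'])
p,d=snap('side'); p2,d2=snap('scene')
cv2.imwrite('pics/s4.png',np.hstack([cv2.resize(p[120:330,290:448],(396,528)),cv2.resize(p2[120:330,290:448],(396,528))]))
for n,D in(('side',d),('scene',d2)):
    W=cloud(n,D).reshape(-1,3); r=np.hypot(W[:,0]-T[0],W[:,1]-T[1])
    c=W[(r<22)&(r>17)&(W[:,2]>150)&(W[:,2]<205)]; print(n,'collar z',np.median(c[:,2]),len(c))
    Q=W[(W[:,2]>84)&(W[:,2]<93)&(W[:,0]>440)&(W[:,0]<560)&(W[:,1]>-290)&(W[:,1]<-138)]
    print(' mug',least_squares(lambda q:np.hypot(Q[:,0]-q[0],Q[:,1]-q[1])-37.5,[490,-211],loss='soft_l1',f_scale=3).x)
E
```

```text
[ 491.23 -208.27  252.82] [-0.    0.09  0.    0.11  0.01 -0.03] [-0.39 -0.44 -0.6 ] 59.31529149413109
side collar z 180.59222376579146 60
 mug [ 491.5  -210.62]
scene collar z 182.23856051702728 54
 mug [ 490.02 -212.21]
```

View pics/s4.png

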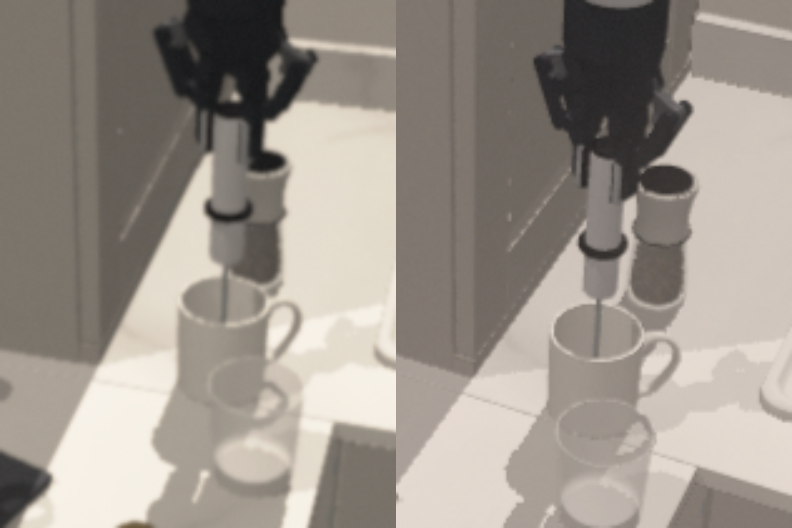

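The shaft enters the mug mouth near its centre, at (225,300) in the side crop and (597,330) in the scene crop. The mug's axis is unmoved. The collar at z≈181 puts the whisk at about 38 mm, and everything is at rest, so I'll hand in.

```bash
python3 -c "
from plant import arm
print(arm.finish_job())"
```

```text
the job is handed in; nothing more can be done
None
```

I handed the job in at about 12 s with the gripper holding the wand upright and at rest in the mug, the whisk about 38 mm above the worktop and 2–3 mm off the cup's axis; the mug measured unmoved, the glass, timer and mill I checked only by eye, and the hand-in returned no verdict.

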